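# Offer a set-screw collar to the flat of a polishing spindle

### The arm

A 6-joint arm with a two-finger parallel gripper is mounted at the origin on the work surface. World frame = base frame: x ahead of the robot, y to its left, z up, the work surface at z = 0. Lengths are in m, angles in degrees, forces in N, time in s.
With the tool pointing down it reaches from about 0.375 to 0.75 m from the base axis. Payload 9 kg.
Tool frame: the origin (TCP) lies where the fingers leave the gripper's body, on its centre line; the fingertips stand 73 mm ahead of it and the grasp point (between the pads) lies 54 mm ahead of it (robot.tip_reach is the distance from the TCP to the fingertips, in m); z points along the fingers, y is the direction in which the jaws open and shut (so a half turn about z gives the same grasp; the last joint's range is limited). The gripper opens to 85 mm and grips with 20 to 120 N. Pads are 22 mm wide; open, the fingers measure 114 mm over their backs; the gripper's body (76 mm by 85 mm) begins 54 mm behind the grasp point. The pads swing forward as they close: fully open they stand 13 mm farther back than shut.
Start: joints at [63.845, 5.964, 5.575, 89.605, 0, 77.527], TCP at [0.142, 0.583, 0.304] pointing down, gripper open.
Joint ranges: [-171.21, 171.21], [-48.23, 106.86], [-62.78, 66.21], [-105.2, 120.99], [-86.42, 89.51], [-180, 180]. Speed limits (degrees/s): [127.2, 127.2, 147.25, 180, 180, 180].

### API

Orientations are given as [roll, pitch, yaw] about the fixed x, y, z axes, in that order (R = Rz(yaw) Ry(pitch) Rx(roll)).
In Python, from plant import robot gives the robot as it stands. Calls block until the motion is done:
- robot.move_pose(position, orientation): joint-space move of the TCP to a pose.
- robot.line_to(position, vel=0.15, rotation=None, guard=None): straight line of the TCP; rotation=None keeps the orientation; vel is the mean speed in m/s. With guard (N) it stops when the force on the tool has changed by that much, and returns True; else False.
- robot.goto_joints(angles): joint-space move.
- robot.set_gripper(opening): finger opening in m; the grip force is fixed at half the most; returns when the fingers have stopped.
- robot.pause(seconds).
- robot.ik(position, orientation): joint angles nearest the present ones, or None.
- robot.observe(): the state.
- robot.grab_frame(name): name is "scene" or "top" or "wrist"; returns the picture (400x640x3 uint8, blue, green, red); there is no depth.
- robot.get_calibration(name): a dict with "vertical_fov" (degrees; the focal length in pixels is half the picture's height over the tangent of half this angle, whatever the lens; pixels are square), "cx", "cy" (the principal point, pixels), "rvec" (rotation vector, rad) and "tvec" (3), from world to camera coordinates, as OpenCV has them. Camera axes: x right, y down, z forward; pixel columns grow to the right and rows downward; lengths in m; the calibration is good to about 2 mm. A picture is of the moment at which its call begins: read the wrist's pose just before it. get_calibration takes no time and is no camera call; for the wrist camera it gives the pose at the moment of the call.
A pose or a line that the arm cannot do raises robot.IKError and nothing moves.
- robot.job_done(): hands the job in, once; it reports no verdict.
The state is a dict: "time": time; "q": joint angles; "qvel": joint speeds; "joint_torque": joint torques, N m; "tool_pos": TCP position; "tcp_rot": TCP orientation; "ft_force": force on the tool from outside, world axes, zero at the start; "torque": the same for the moment, N m; "gripper_width": finger opening in m.
Only numpy, scipy, OpenCV 4.12 (cv2) and the standard library are available. Lean on these libraries where they do the work, as an engineer would, in place of code of your own. Each camera call takes 0.05 s, during which the arm holds its last target. There are 200 camera calls.

### The job

Fit the steel collar over the end of the upright spindle so that its set screw lies over one of the spindle's two flats and points straight at the driver guide on the stand; the spindle starts turned elsewhere, so you will have to find its flats (pinch it and feel for them) and turn it. Bring the collar's top face level with the spindle's end and finish while still gripping and holding it there, as it would slide down if let go. Leave the teapot, hammer and steel block where they are.

Things in the scene. Friction and masses are not known exactly. Their poses are not given: they have to be found in the camera images.
- spindle_end (a point): Centre of the end face of the upright steel spindle, 24 mm in diameter, 140 mm above the table; last 2.5 mm chamfered. Point of the fixed stand: z up, -x points to the driver guide; it does NOT tell how the spindle is turned. It turns many turns both ways under light friction (0.06 N m), stays where left, and starts with its flats more than 30 deg off the guide.
- flats_mid (a point): Point on the spindle's axis 20 mm below its end, half-way down its two opposite flats, which run over the top 40 mm and lie 16 mm apart; axes as spindle_end, not turning. Fingers pinching it stand 16 mm apart when square on the flats, 24*cos(48 deg - a) mm at a deg off square, and 24 mm from 48 deg on. Turned by the fingers, it follows them.
- stand: The bolted-down grey stand, origin on the spindle's axis at table height, z up, -x to the guide. Base plate 220 x 130 x 12 mm (x from -135 to 85 mm). The spindle stands 60 mm out of a round housing, 66 mm wide at its top, 80 mm above the table.
- guide_mouth (a point): Mouth of the driver guide, 70 mm from the spindle's axis on the stand's -x side, 13 mm below the spindle's end: a level dark tube of 20 mm diameter aimed at the axis, on a 26 mm square post 95 mm from the axis. Nothing of it is higher than 137 mm.
- collar: Loose steel ring lying flat: 50 mm outside, 26.4 mm bore, 26 mm high, about 0.2 kg. Origin at the centre of its underside, z up; set screw on its -x side. The screw's 6 mm tip stands into the bore half-way up, to 8.5 mm from the axis, so it goes over the spindle only with the screw over a flat (within 10 to 20 deg), else it stops about 14 mm too high.
- collar_center (a point): Centre of the collar's bore, half-way up (13 mm above its underside); axes as the collar's. With the collar level with the spindle's end this point is 13 mm below the end.
- set_screw (a point): Outer end of the set screw's head, a 12 mm round stub standing 14 mm out of the collar's rim on its -x side, 39 mm from the bore's axis, half-way up the collar.
- teapot_mid (a point): Middle of a silver-coloured teapot body, 116 mm wide, 88 mm high, with a short spout; leave it alone. Point 44 mm above its underside.
- hammer_grip (a point): Grip of a hammer lying on the table; leave it alone.
- block_mid (a point): Centre of a dark steel bench block, 100 x 70 x 45 mm; leave it alone.

How it is judged (in metres and radians):
At the end, for the whole second after the job is handed in: The fingers still grip the collar (over 2 N) on the spindle; its top is level with the spindle's end within 3.5 mm, its axis within 4 mm and 0.12 rad of the spindle's, the set screw's head points at the driver guide within 9 mm to either side (about 13 deg), and it is still (contact force between the fingers and collar above 2 N and z of collar_center in the frame of spindle_end between -0.0165 and -0.0095 m and horizontal distance between collar_center and spindle_end below 0.004 m and angle between collar_center's own z axis and vertical below 0.12 rad and x of set_screw in the frame of spindle_end below -0.032 m and y of set_screw in the frame of spindle_end between -0.009 and 0.009 m and linear speed of collar below 0.02 m/s); the arm keeps its last pose, push and grip.
It fails at once if the teapot was moved by more than 30 mm (distance of teapot_mid from where it was at the start of the episode above 0.03 m).
It fails at once if the hammer was moved by more than 30 mm (distance of hammer_grip from where it was at the start of the episode above 0.03 m).
It fails at once if the steel block was moved by more than 30 mm (distance of block_mid from where it was at the start of the episode above 0.03 m).
It also fails if it takes over 72 s, if anything falls off the work surface, if the arm or the gripper's body presses on something with over 40 N, if the wrist force passes 120 N, or if a joint passes its speed limit or range.

## Working session

There is one attempt and no reset: what is moved stays moved. The work goes in short steps, each a Python script; the robot and the scene stay as the last script left them, time stands still between calls to the robot, and variables do not carry over. Pictures are saved under pics/ and viewed, about 8 in all and at most 12, crops included, and the job is handed in when it is done.

```bash
mkdir -p pics; ls; cat > h.py <<'E'
import numpy as np, cv2
from plant import robot
def cal(n):
    c=robot.get_calibration(n); R=cv2.Rodrigues(np.array(c["rvec"],float))[0]; t=np.array(c["tvec"],float).ravel()
    f=200/np.tan(np.radians(c["vertical_fov"])/2); return R,t,f,c["cx"],c["cy"]
def ray(n,u,v,c=None):
    R,t,f,cx,cy=c or cal(n); d=R.T@np.array([(u-cx)/f,(v-cy)/f,1]); return -R.T@t,d
def onz(n,u,v,z,c=None):
    o,d=ray(n,u,v,c); return o+d*(z-o[2])/d[2]
def proj(n,p,c=None):
    R,t,f,cx,cy=c or cal(n); q=R@np.array(p,float)+t; return np.array([cx+f*q[0]/q[2],cy+f*q[1]/q[2]])
E
python3 - <<'E'
from h import *
for n in("scene","top"):
    im=robot.grab_frame(n); cv2.imwrite(f"pics/{n}0.png",im); c=cal(n); print(n,-c[0].T@c[1],c[2:])
c=cal("wrist");s=robot.observe();print(-c[0].T@c[1],c[2:],c[0][2],s["tcp_rot"],s["time"],s["gripper_width"])
E
```

```text
pics
scene [ 1.17440231 -0.11222822  1.01337249] (np.float64(372.14352216737774), 324.9801674495794, 196.52663107199226)
top [ 0.4511561  -0.01824026  1.33354077] (np.float64(371.6275695256238), 323.47197042226475, 201.73472307601068)
[0.06241355 0.60144756 0.3736551 ] (np.float64(354.6287790048432), 320.5887457925718, 201.82507131112908) [ 0.3089784  -0.07608025 -0.94802117] [-1.79932589e+02 -1.45828222e-02  1.66318907e+02] 0.1 0.08548050259476454
```

View pics/top0.png

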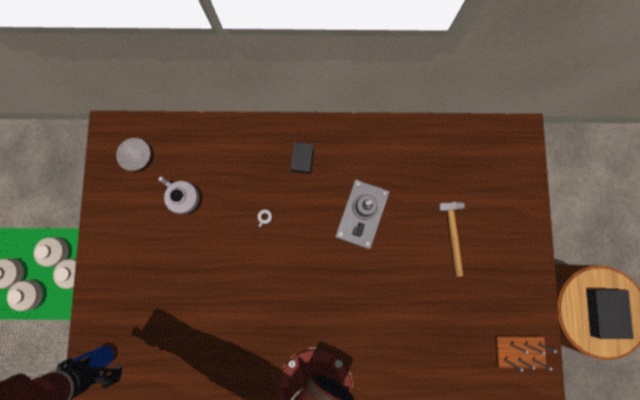

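View pics/scene0.png

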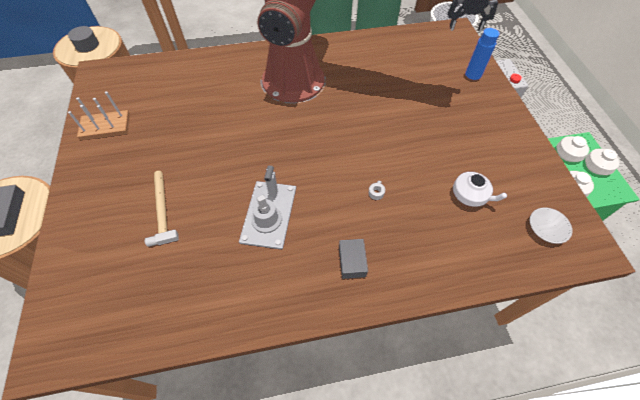

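The top view shows the collar at about (264,216) with its screw toward (260,225), the spindle at about (368,203) and the guide at about (358,230). The scene view agrees: collar (377,190), spindle (263,203), guide (270,175). Next I'll measure these in both views.

```bash
python3 - <<'E'
from h import *
print(robot.get_calibration("top").keys())
im=cv2.imread("pics/top0.png"); hsv=cv2.cvtColor(im,cv2.COLOR_BGR2HSV)
m=((hsv[...,1]<70)&(hsv[...,2]>70)).astype(np.uint8)
def comp(m,u,v):
    n,l,s,c=cv2.connectedComponentsWithStats(m); w=np.unique(l[v-12:v+13,u-12:u+13]); w=[k for k in w if k]
    k=max(w,key=lambda k:s[k][4]); return (l==k).astype(np.uint8)
p=comp(m,352,215); cn=max(cv2.findContours(p,0,2)[0],key=cv2.contourArea); r=cv2.minAreaRect(cn); print("plate px",r)
b=cv2.boxPoints(r); P=np.array([onz("top",*q,0.012) for q in b]); print(P, np.linalg.norm(P-np.roll(P,1,0),axis=1))
print("centre",P.mean(0))
c=comp(m,264,216); ys,xs=np.nonzero(c); print("collar",xs.min(),xs.max(),ys.min(),ys.max(),len(xs))
cn=max(cv2.findContours(c,0,2)[0],key=cv2.contourArea)
f=cv2.fillPoly(np.zeros_like(c),[cn],1); o=cv2.morphologyEx(f,cv2.MORPH_OPEN,cv2.getStructuringElement(2,(9,9)))
ys,xs=np.nonzero(o); C=onz("top",xs.mean(),ys.mean(),.02); print("collar",xs.mean(),ys.mean(),C)
ys,xs=np.nonzero(f); d=np.hypot(xs-np.mean(np.nonzero(o)[1]),ys-np.mean(np.nonzero(o)[0])); i=d>8.3; print(list(zip(xs[i],ys[i])),onz("top",xs[d>8.3].mean(),ys[d>8.3].mean(),.013)-C)
cv2.imwrite("pics/crop.png",np.hstack([cv2.resize(im[195:240,240:290],(450,405),interpolation=cv2.INTER_CUBIC)[:,:390],cv2.resize(im[175:252,330:395],(342,405),interpolation=cv2.INTER_CUBIC)]))
E
```

```text
dict_keys(['vertical_fov', 'cx', 'cy', 'rvec', 'tvec'])
plate px ((361.9000244140625, 213.79998779296875), (37.631099700927734, 61.66440963745117), 18.43494987487793)
[[ 0.5057549  -0.06493402  0.012     ]
 [ 0.71714742 -0.13565829  0.012     ]
 [ 0.67406023 -0.26422166  0.012     ]
 [ 0.46437691 -0.19099078  0.012     ]] [0.1326742  0.22290967 0.13559146 0.22210325]
centre [ 0.59033486 -0.16395119  0.012     ]
collar 257 272 209 226 173
collar 264.1988636363636 216.4431818181818 [0.57742472 0.18385965 0.02      ]
[(np.int64(259), np.int64(223)), (np.int64(259), np.int64(224)), (np.int64(260), np.int64(224)), (np.int64(258), np.int64(225)), (np.int64(259), np.int64(225)), (np.int64(260), np.int64(225)), (np.int64(261), np.int64(225)), (np.int64(262), np.int64(225)), (np.int64(259), np.int64(226)), (np.int64(260), np.int64(226)), (np.int64(261), np.int64(226))] [-0.02958003  0.0158624  -0.007     ]
```

View pics/crop.png

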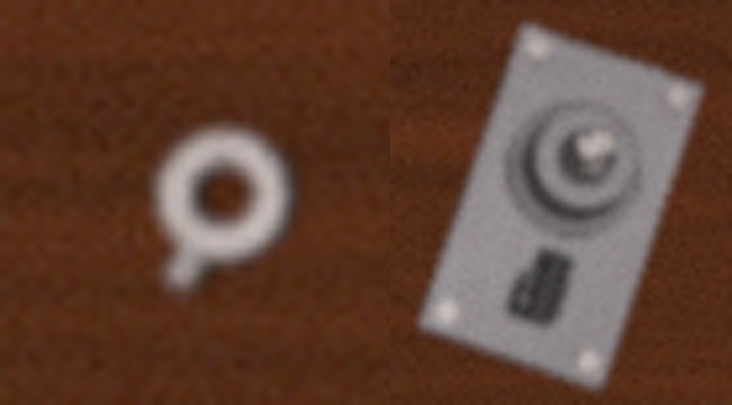

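```bash
python3 - <<'E'
from h import *
print("spindle top est",onz("top",368.6,202,.14), "guide tube", onz("top",358,228,.13))
S=np.array([.614,-.172])
robot.move_pose([*S,.32],[180,0,131])
s=robot.observe();c=cal("wrist");im=robot.grab_frame("wrist");cv2.imwrite("pics/w1.png",im)
np.savez("w1.npz",R=c[0],t=c[1],k=c[2:]);print(s["time"],s["q"],s["tool_pos"],s["tcp_rot"],proj("wrist",[*S,.14],c))
E
```

```text
spindle top est [ 0.6143408  -0.17174253  0.14      ] guide tube [ 0.53054644 -0.13756612  0.13      ]
3.2167 [-2.73082335e+01  1.29757736e+01  1.49728415e+01  9.19969731e+01
  5.60985381e-03  2.16308345e+01] [ 0.61416937 -0.17122741  0.32004863] [ 1.79994750e+02 -1.97969862e-03  1.31060932e+02] [320.13660833 198.74206808]
```

View pics/w1.png

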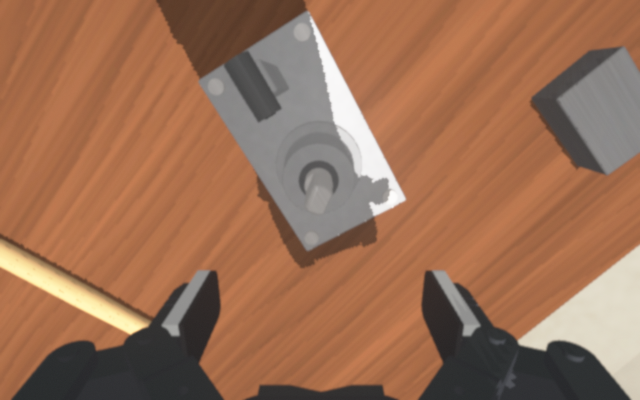

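```bash
python3 - <<'E'
import cv2
im=cv2.imread("pics/w1.png")[150:250,255:385]; im=cv2.convertScaleAbs(im,alpha=1.6,beta=-60)
cv2.imwrite("pics/w1c.png",cv2.resize(im,(780,600),interpolation=cv2.INTER_CUBIC))
E
```

```text
(no output)
```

View pics/w1c.png

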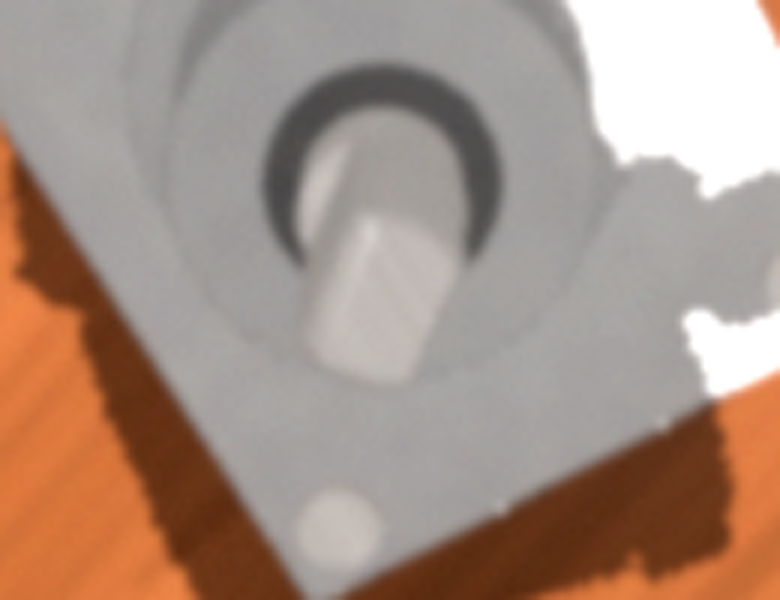

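The end face centre is near (317.5,200), against a predicted (320,199). Its flats run roughly from crop (465,250) to (410,385). I'll convert that to a world angle, then pinch there and feel the width.

```bash
cat >> h.py <<'E'
def st(tag=""):
    s=robot.observe();print(tag,"t",round(s["time"],2),"w",round(s["gripper_width"]*1e3,2),"F",np.round(s["ft_force"],1),"M",np.round(s["torque"],2),"p",np.round(s["tool_pos"],4),"yaw",np.round(s["tcp_rot"][2],2),"q6",round(s["q"][5],1));return s
E
python3 - <<'E'
from h import *
z=np.load("w1.npz");c=(z["R"],z["t"],*z["k"])
w=lambda u,v:onz("wrist",255+u/6,150+v/6,.14,c)
C=w(375,300);print(C)
a=[np.degrees(np.arctan2(*(w(*q)-w(*p))[1::-1])) for p,q in(((465,250),(410,385)),((345,225),(305,340)),((370,215),(310,340)))]
print("tangent",a,"normal rel x_stand",[((t+90+19)+90)%180-90 for t in a])
E
```

```text
[ 0.61316785 -0.17403066  0.14      ]
tangent [np.float64(-69.69311246795078), np.float64(-67.77753756654636), np.float64(-73.8837366981349)] normal rel x_stand [np.float64(39.30688753204922), np.float64(41.22246243345364), np.float64(35.116263301865104)]
```

```bash
python3 - <<'E'
from h import *
S=[.6135,-.1732]
robot.set_gripper(.05)
robot.move_pose([*S,.25],[180,0,110]);st("above")
print(robot.line_to([*S,.174],vel=.1,guard=8));st("down")
robot.set_gripper(.0);robot.pause(.2);st("pinch")
E
```

```text
above t 4.15 w 49.88 F [-0.2 -0.8  1.2] M [-0.03 -0.03  0.03] p [ 0.6132 -0.1731  0.2501] yaw 110.21 q6 42.3
False
down t 5.06 w 50.2 F [1.  0.  1.4] M [-0.03 -0.03 -0.  ] p [ 0.6139 -0.1734  0.1749] yaw 110.01 q6 42.5
pinch t 5.66 w 15.12 F [-3.5 -0.9  5.4] M [-0.16  0.73  0.08] p [ 0.6135 -0.1736  0.1749] yaw 109.99 q6 42.5
```

```bash
python3 - <<'E'
from h import *
S=[.6135,-.1734]
for y in (97,84,71):
    robot.line_to([*S,.1745],vel=.05,rotation=[180,0,y]);st(y)
robot.pause(.3);st("hold")
robot.set_gripper(.03);robot.pause(.2);st("open")
robot.set_gripper(.0);robot.pause(.3);st("re-pinch")
E
```

```text
97 t 6.03 w 15.25 F [-3.2 -1.   4.5] M [-0.22  0.66 -0.01] p [ 0.6135 -0.1736  0.1748] yaw 97.19 q6 55.3
84 t 6.41 w 15.13 F [-4.1 -1.4  4.4] M [-0.29  0.79 -0.08] p [ 0.6134 -0.1736  0.1748] yaw 84.31 q6 68.2
71 t 6.78 w 15.24 F [-4.9 -2.1  5.5] M [-0.29  0.86 -0.12] p [ 0.6134 -0.1736  0.1749] yaw 71.32 q6 81.2
hold t 7.08 w 15.23 F [-4.5 -0.8  6.2] M [-0.29  0.87 -0.06] p [ 0.6134 -0.1736  0.1748] yaw 71.34 q6 81.1
open t 7.58 w 30.33 F [-0.1 -0.4  0.2] M [ 0.02  0.01 -0.02] p [ 0.6135 -0.1733  0.1744] yaw 71.04 q6 81.5
re-pinch t 8.14 w 15.26 F [-0.9  1.5  2.2] M [0.21 0.39 0.03] p [ 0.6135 -0.1734  0.1746] yaw 71.0 q6 81.5
```

```bash
python3 - <<'E'
from h import *
S=[.6135,-.1734]
robot.set_gripper(.05)
robot.line_to([*S,.26],vel=.2)
C=[.577,.184]
robot.move_pose([*C,.23],[180,0,152]);robot.set_gripper(.085);st()
c=cal("wrist");im=robot.grab_frame("wrist");cv2.imwrite("pics/w2.png",im)
np.savez("w2.npz",R=c[0],t=c[1],k=c[2:]);print(proj("wrist",[*C,.026],c))
E
```

```text
t 10.93 w 84.74 F [-0.1 -0.4  0.4] M [0.   0.01 0.01] p [0.5771 0.1837 0.23  ] yaw 151.97 q6 33.3
[321.47766615 188.88179982]
```

View pics/w2.png

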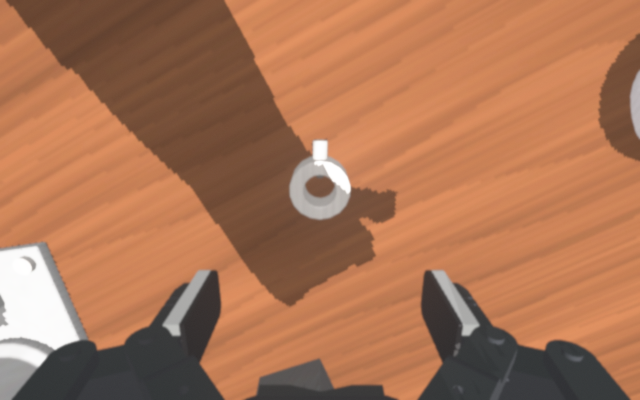

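The collar's top rim is centred near (320,187.5) and its screw end is near (320,141). The screw therefore lies along tool x, and the collar is within about 1 mm of the estimate. I'll compute the correction and grasp.

```bash
python3 - <<'E'
from h import *
z=np.load("w2.npz");c=(z["R"],z["t"],*z["k"])
im=cv2.imread("pics/w2.png");hsv=cv2.cvtColor(im,cv2.COLOR_BGR2HSV)[130:230,275:365]
m=(hsv[...,1]<60).astype(np.uint8)
cn=max(cv2.findContours(m,0,2)[0],key=cv2.contourArea);f=cv2.fillPoly(np.zeros_like(m),[cn],1)
o=cv2.morphologyEx(f,2,cv2.getStructuringElement(2,(31,31)));oc=max(cv2.findContours(o,0,2)[0],key=cv2.contourArea)
e=cv2.fitEllipse(oc);print(e[0][0]+275,e[0][1]+130,e[1])
C=onz("wrist",e[0][0]+275,e[0][1]+130,.022,c)
ys,xs=np.nonzero(f[:16]);H=onz("wrist",xs.mean()+275,ys.mean()+130,.019,c);print(C,H,np.linalg.norm((H-C)[:2]))
yaw=np.degrees(np.arctan2(*(H-C)[1::-1]));print("yaw",yaw)
assert abs(yaw-152)<8 and abs(C[0]-.577)<.006 and abs(C[1]-.184)<.006
C=C[:2]
robot.move_pose([*C,.14],[180,0,yaw])
print(robot.line_to([*C,.0745],vel=.12,guard=8));st("down")
robot.set_gripper(0);robot.pause(.2);st("grip")
robot.line_to([*C,.16],vel=.1);st("lift")
E
```

```text
319.3601493835449 187.33315658569336 (60.37285614013672, 64.20759582519531)
[0.57607233 0.18254517 0.022     ] [0.54446895 0.19989788 0.019     ] 0.03605399002232188
yaw 151.2297928953165
False
down t 12.13 w 85.16 F [-0.3  0.2  0. ] M [ 0.02 -0.02  0.03] p [0.5768 0.1826 0.0757] yaw 151.23 q6 34.0
grip t 12.78 w 48.78 F [-2.2  0.2  6.4] M [0.03 0.4  0.02] p [0.5768 0.1827 0.0759] yaw 151.23 q6 34.0
lift t 13.78 w 48.38 F [ 0.4 -0.1 -1.1] M [ 0.01  0.06 -0.01] p [0.5756 0.1825 0.1591] yaw 151.23 q6 34.0
```

```bash
python3 - <<'E'
from h import *
S=[.6135,-.1734]
robot.line_to([.5756,.1825,.25],vel=.2)
robot.move_pose([*S,.25],[180,0,161.3]);s=st()
c=cal("wrist");im=robot.grab_frame("wrist");cv2.imwrite("pics/w3.png",im[:,120:520])
np.savez("w3.npz",R=c[0],t=c[1],k=c[2:],p=s["tool_pos"],y=s["tcp_rot"][2])
print(proj("wrist",[*s["tool_pos"][:2],s["tool_pos"][2]-.05],c)-[120,0],proj("wrist",[*S,.14],c)-[120,0])
E
```

```text
t 15.72 w 48.4 F [-0.4 -0.2 -1.6] M [ 0.01 -0.   -0.04] p [ 0.6136 -0.1723  0.2497] yaw 161.35 q6 -8.8
[202.19429927 300.48052388] [199.6832041  238.40244179]
```

View pics/w3.png

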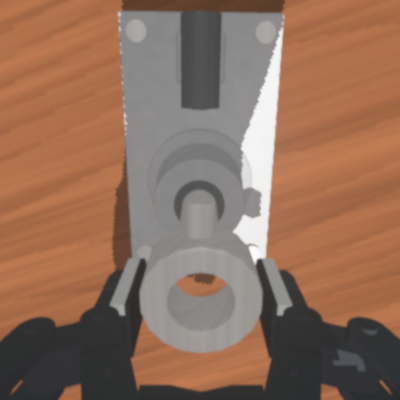

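The gripped collar's rim is centred at about (201,300), where (202,300.5) was predicted. The stand's edges and guide tube run straight up the picture, so the heading is right. I'll lower it under guard.

```bash
python3 - <<'E'
from h import *
S=[.6135,-.1734]
robot.line_to([*S,.222],vel=.08);robot.pause(.3);st("above")
g=robot.line_to([*S,.189],vel=.02,guard=12);st(g)
E
```

```text
above t 16.57 w 48.82 F [ 0.4 -0.4 -1.1] M [ 0. -0. -0.] p [ 0.6137 -0.1736  0.2225] yaw 161.3 q6 -8.8
False t 18.38 w 48.73 F [-3.6  1.3  0. ] M [ 0.28  0.89 -0.  ] p [ 0.6134 -0.1733  0.189 ] yaw 161.3 q6 -8.8
```

```bash
python3 - <<'E'
from h import *
robot.line_to([.6135,-.1734,.1898],vel=.02);robot.pause(.5);s=st("set")
c=cal("wrist");im=robot.grab_frame("wrist");np.savez("w4.npz",R=c[0],t=c[1],k=c[2:])
cv2.imwrite("pics/w4.png",cv2.resize(im[200:400,180:460],(784,560),interpolation=cv2.INTER_CUBIC))
P=[.6135,-.1734];u=np.array([np.cos(np.radians(161.3)),np.sin(np.radians(161.3))])
for r,z in((0,.14),(39,.127),(25,.14),(-25,.14),(12,.14),(-12,.14)): print(r,z,(proj("wrist",[*(P+u*r/1e3),z],c)-[180,200])*2.8)
E
```

```text
set t 19.12 w 48.44 F [-3.9  2.2 -4.3] M [ 0.26  0.89 -0.06] p [ 0.6134 -0.1733  0.1896] yaw 161.3 q6 -8.8
0 0.14 [398.06129357 283.51128073]
39 0.127 [398.11031201  -8.47060806]
25 0.14 [398.37438171 121.80866176]
-25 0.14 [397.7819005  427.81119448]
12 0.14 [398.20700685 208.2538151 ]
-12 0.14 [397.92332429 354.76915091]
```

View pics/w4.png

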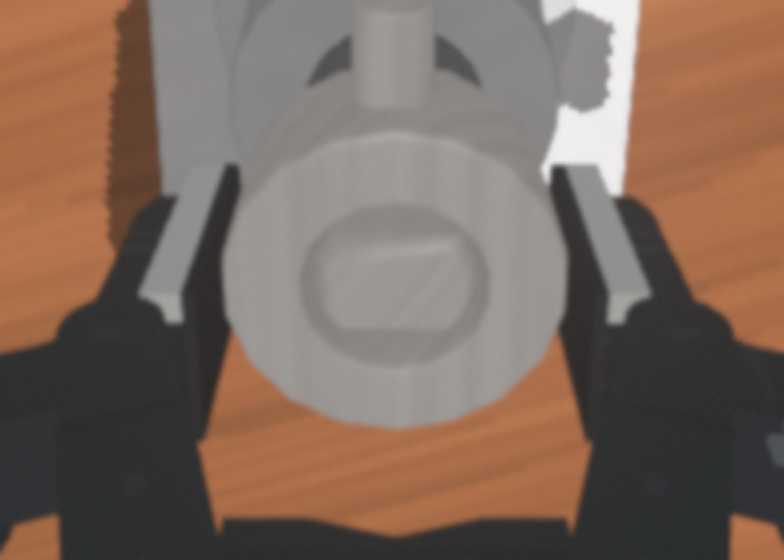

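```bash
python3 - <<'E'
from h import *
z=np.load("w4.npz");c=(z["R"],z["t"],*z["k"]);P=np.array([.6135,-.1734]);a=np.radians(161.3)
for h in(.136,.138,.14,.142,.144):
    q=np.array([(proj("w",[*(P+.025*np.array([np.cos(t),np.sin(t)])),h],c)-[180,200])*2.8 for t in a+np.linspace(0,2*np.pi,361)]);print(h,"x",q[:,0].min().round(),q[:,0].max().round(),"y",q[:,1].min().round(),q[:,1].max().round(), "w",np.ptp(q[:,0]).round(1))
print("seen x 222 568 w 346, y 130 428")
E
```

```text
0.136 x 225.0 571.0 y 109.0 409.0 w 346.3
0.138 x 223.0 573.0 y 115.0 418.0 w 350.9
0.14 x 220.0 576.0 y 122.0 428.0 w 355.7
0.142 x 218.0 578.0 y 128.0 438.0 w 360.6
0.144 x 215.0 581.0 y 135.0 448.0 w 365.6
seen x 222 568 w 346, y 130 428
```

```bash
python3 - <<'E'
from h import *
st("final"); robot.job_done()
E
```

```text
final t 19.18 w 48.66 F [-3.9  1.9 -3.8] M [0.31 0.9  0.  ] p [ 0.6134 -0.1733  0.1896] yaw 161.3 q6 -8.8
the job is handed in; nothing more can be done
```

I fitted the collar over the spindle, with its set screw over a flat and pointing at the driver guide. I handed the job in at 19.2 s with the fingers still gripping it. No verdict is reported, so the checks below are my own.

**What I did:** The wrist picture showed the spindle's flats about 39° off the guide. A pinch there read 15.1 mm, about 1 mm under the stated 16 mm, so I took it as square. I turned the spindle until a flat faced the guide, and pinching again at that heading read 15.3 mm. I then picked up the collar across its screw axis and lowered it onto the spindle. It went to full depth without tripping the 12 N guard.

**Last checks:**
- **Height:** from the arm's position, the collar's top is about 0.3 mm below the spindle's end. In the last picture the bore and the spindle's end were centred within about 2 px of each other.
- **Screw direction:** in the last picture the screw was about 4 px of 784 off the line to the guide, less than 1 mm.
- **Grip:** the finger opening was a steady 48.7 mm and the side force about 4 N.
- **Other objects:** the arm was not sent near the teapot, hammer or block. I took no final picture of them.

**One check disagreed:** the collar's rim looked about 3% narrower than calculated (346 px against 356 px). By itself that would put it about 4 mm too low, just outside the 3.5 mm limit. The rim's position in the same picture and the arm's height both said level. I put the difference down to the faceted, blurred rim edge and left the height as it was.

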